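# Load the spring dispenser and hold the pile down

### The arm

A 6-joint arm with a two-finger parallel gripper is mounted at the origin on a cart in front of the work surface, level with it; the furniture and walls round the work are solid. World frame = base frame: x ahead of the robot, y to its left, z up, the work surface at z = 0. Lengths are in mm, angles in degrees, forces in N, time in s.
With the tool pointing down it reaches from about 150 to 775 mm from the base axis. Payload 6.1 kg.
Tool frame: the origin (TCP) lies where the fingers leave the gripper's body, on its centre line; the fingertips stand 73 mm ahead of it and the grasp point (between the pads) lies 54 mm ahead of it; z points along the fingers, y is the line along which they close (so a half turn about z gives the same grasp; the last joint's range is limited). The gripper opens to 85 mm and grips with 20 to 120 N. Pads are 22 mm wide; open, the fingers measure 114 mm over their backs; the gripper's body (76 mm by 85 mm) begins 54 mm behind the grasp point. The pads swing forward as they close: fully open they stand 13 mm farther back than shut.
Start: joints at [-69.271, 7.208, -2.269, 80.523, 0, 90], TCP at [185.821, -490.998, 303.895] pointing down, gripper open.
Joint ranges: [-155.77, 155.77], [-54.66, 111.73], [-72.52, 77.12], [-102.08, 115.82], [-83.92, 84.16], [-180, 180]. Speed limits (degrees/s): [136.94, 136.94, 172.46, 180, 180, 180].

### API

Orientations are given as a 3x3 rotation matrix whose columns are the frame's x, y, z axes.
In Python, from cell import * gives the robot as it stands.
- The arm moves only by the shell command python3 -m handwheel 'ROWS' [FORCE]. ROWS is a JSON object whose one key "motion" holds a list of rows, each a list of 3 entries, a list of its own where there are three numbers: the turn, a rotation vector about the tool's x, y, z in degrees, then the shift along the tool's x, y, z in mm, then the finger opening in mm, from 0 to 85.4. A call has 1 to 10 rows; each row shifts and turns the commanded pose from where the row before left it, along the tool's axes as they then stand; what a row does not reach is not made up. A row lasts 1/8 s, in which the tool goes at most 62.5 mm and 10.7 degrees, less where a joint would pass 70% of its speed; a pose out of reach is approached as far as the arm can. A call with a gripper value outside its range is refused whole. The fingers move at their own pace and stop on an object; FORCE is the grip in N (left out, the last holds). Time passes only in rows, so rows that do not move let the fingers close. It gives the time, the measured TCP pose, the force, the opening and the grip force at its end, in the units of the state.
- get_obs(): the state, without advancing time (a new reading comes with each control period).
- get_image(name): name is "scene" or "top"; returns a dict with "frame" (420x560x3 uint8, red, green, blue), "intrinsics" (3x3 intrinsics, pixels), "extrinsics" (4x4, takes a point from camera to world coordinates). Camera axes: x right, y down, z forward; pixel columns grow to the right and rows downward; lengths in mm; the calibration is good to about 2 mm. A picture is of the moment at which its call begins. There is no depth.
- job_done(): hands the job in; it is judged then, once.
The state is a dict: "time_s": time; "joint_pos": joint angles; "qvel": joint speeds; "tau": joint torques, N m; "position": TCP position; "orientation": TCP orientation; "ft_force": force on the tool from outside, world axes, zero at the start; "moment": the same for the moment, N m; "opening": finger opening in mm; "grip_force": force on a finger pad.
Only numpy, scipy, OpenCV 4.12 (cv2) and the standard library are available. Lean on these libraries where they do the work, as an engineer would, in place of code of your own. Each camera call takes 0.05 s, during which the arm holds its last target. There are 200 camera calls.

### The job

Load both small wooden boards into the spring-loaded dispenser: lay them flat and squarely on the raised carrier plate, one on top of the other with edges in line, and let go of them. Then press the pile down with the fingertips until the upper face of the top board is about 4 mm below the casing's rim, not above the rim and not much deeper, and finish holding it pressed there, so that I can set the retaining catches; the program ends while still holding. Leave the mug, the jar and the shaker where they stand.

Things in the scene. Friction and masses are not known exactly. Their poses are not given: they have to be found in the camera images.
- board_a: Small oblong wooden board, 96 (own x) x 64 (own y) x 12 mm thick, about 70 g, flat on the table at the start, with a dark 10 mm eyelet (flush, no grip) near one end. Origin: centre of its underside; z up. Grip it across the 64 mm width. Both boards are alike: either may lie below, either way round.
- board_b: The other board, the same as board_a, on the other side of the dispenser at the start.
- dispenser: The dispenser's steel casing, fixed to the table: an open-topped oblong box, 118 (own x) x 86 (own y) mm outside with a 130 x 98 x 8 mm foot, walls 5 mm thick, rim 70 mm above the table. Its well is 108 x 76 mm, so a board lying along it has 6 mm of play on each side. A small black catch knob stands 10 mm out of each end wall. Origin: centre of its underside, on the table.
- dispenser_rim (a point): Centre of the casing's mouth, level with the rim, 70 mm above the table; axes as the casing's: x along the long side, z up.
- carrier_top (a point): Centre of the carrier plate's upper face; moves with the plate. The plate, 100 x 68 x 6 mm, lies in the well and stands 4 mm above the rim when it is up, so that fingers which hold a board by its edges stay above the walls. Axes as the casing's.
- carrier (a joint): Travel of the carrier plate in m: 0 = up (where its spring keeps it, also under the weight of both boards), grows as it is pressed down, 0.046 = bottom stop. The spring pushes up with 5 N at 0 and 200 N per m more (11.4 N at 0.032), and lifts the plate again when let go. With both boards on the plate their top is flush with the rim at 0.028; wanted is 0.032.
- mug_tea: White mug, 82 x 114 x 91 mm, standing behind to the right; origin under its centre. Leave alone.
- jam_jar: Glass jam jar, 69 mm across, 99 mm high, standing behind the dispenser; origin under its centre. Leave alone.
- pepper_shaker: Wooden shaker, 44 mm across, 95 mm high, standing behind to the left; origin under its centre. Leave alone.
Mind the look-alikes: they are no part of the job. Leave any blue or white look-alike of the board_a alone.

How it is judged (in metres and radians):
On the way, in this order (a step that is already met when the one before it is completed fails the run):
1. both boards lie flat and squarely on the carrier plate, one on the other, released, the plate up (horizontal distance between each of board_a, board_b and carrier_top below 0.009 m and horizontal distance between board_a and board_b below 0.007 m and angle between the x axis of each of board_a, board_b and the x axis of carrier_top, either way round below 0.13 rad and angle between the x axis of board_a and the x axis of board_b, either way round below 0.12 rad and angle between the z axis of each of board_a, board_b and the z axis of carrier_top, either way round below 0.05 rad and contact force between each of the arm, the fingers and board_a below 0.3 N and contact force between each of the arm, the fingers and board_b below 0.3 N and value of joint carrier below 0.006 m and ((z of board_a in the frame of carrier_top between -0.003 and 0.003 m and z of board_b in the frame of carrier_top between 0.009 and 0.015 m) or (z of board_b in the frame of carrier_top between -0.003 and 0.003 m and z of board_a in the frame of carrier_top between 0.009 and 0.015 m))), for 0.2 s.
2. the pile is pressed down to 0.5 to 7.5 mm below the rim by the fingertips on the top board (((z of board_a in the frame of carrier_top between -0.003 and 0.003 m and z of board_b in the frame of carrier_top between 0.009 and 0.015 m and z of board_b in the frame of dispenser_rim between -0.0195 and -0.0125 m and contact force between the fingers and board_b above 3 N) or (z of board_b in the frame of carrier_top between -0.003 and 0.003 m and z of board_a in the frame of carrier_top between 0.009 and 0.015 m and z of board_a in the frame of dispenser_rim between -0.0195 and -0.0125 m and contact force between the fingers and board_a above 3 N))), for 0.3 s.
At the end, for the whole second after the job is handed in: Boards flat on the carrier plate, one on the other, centres within 7 mm of each other and 9 mm of the plate's, long edges within 7 degrees of each other and the casing; top board's face held still 0.5 to 7.5 mm below the rim by fingertips pressing with over 3 N (horizontal distance between each of board_a, board_b and carrier_top below 0.009 m and horizontal distance between board_a and board_b below 0.007 m and angle between the x axis of each of board_a, board_b and the x axis of carrier_top, either way round below 0.13 rad and angle between the x axis of board_a and the x axis of board_b, either way round below 0.12 rad and angle between the z axis of each of board_a, board_b and the z axis of carrier_top, either way round below 0.05 rad and ((z of board_a in the frame of carrier_top between -0.003 and 0.003 m and z of board_b in the frame of carrier_top between 0.009 and 0.015 m and z of board_b in the frame of dispenser_rim between -0.0195 and -0.0125 m and contact force between the fingers and board_b above 3 N) or (z of board_b in the frame of carrier_top between -0.003 and 0.003 m and z of board_a in the frame of carrier_top between 0.009 and 0.015 m and z of board_a in the frame of dispenser_rim between -0.0195 and -0.0125 m and contact force between the fingers and board_a above 3 N)) and value of joint carrier between 0.0275 and 0.0365 m and velocity of joint carrier between -0.01 and 0.01 m/s); the arm keeps its last pose, push and grip.
It fails at once if the mug is pushed more than 30 mm or tipped over (distance of mug_tea from where it was at the start of the episode above 0.03 m or angle between mug_tea's own z axis and vertical above 0.5 rad).
It fails at once if the jam jar is pushed more than 30 mm or tipped over (distance of jam_jar from where it was at the start of the episode above 0.03 m or angle between jam_jar's own z axis and vertical above 0.5 rad).
It fails at once if the shaker is pushed more than 30 mm or tipped over (distance of pepper_shaker from where it was at the start of the episode above 0.03 m or angle between pepper_shaker's own z axis and vertical above 0.5 rad).
It also fails if it takes over 53 s, if anything falls off the work surface, if the arm or the gripper's body presses on something with over 40 N, if the wrist force passes 120 N, or if a joint passes its speed limit or range.

## Working session

There is one attempt and no reset: what is moved stays moved. The work goes in short steps, Python scripts to look and compute and a shell command to move; the robot and the scene stay as the last step left them, time stands still between calls to the robot, and variables do not carry over. Pictures are saved under pics/ and viewed, at most 10 in all, crops included, and the job is handed in when it is done.

```bash
mkdir -p pics; python3 - <<'E'
from cell import *
import cv2,numpy as np
np.set_printoptions(suppress=True,precision=3)
for n in("top","scene"):
    d=get_image(n);cv2.imwrite(f"pics/{n}0.png",d["frame"][:,:,::-1])
    print(n,np.array(d["intrinsics"]),np.array(d["extrinsics"]))
print(get_obs())
E
```

```text
top [[404.152   0.    271.732]
 [  0.    404.152 210.491]
 [  0.      0.      1.   ]] [[   0.029   -0.991    0.13   375.42 ]
 [  -0.999   -0.032   -0.021  114.551]
 [   0.025   -0.129   -0.991 1326.461]
 [   0.       0.       0.       1.   ]]
scene [[488.867   0.    270.266]
 [  0.    488.867 207.955]
 [  0.      0.      1.   ]] [[  -0.507   -0.645    0.572 -306.038]
 [  -0.862    0.371   -0.345  640.504]
 [   0.01    -0.668   -0.744 1180.348]
 [   0.       0.       0.       1.   ]]
{'time_s': 0.1, 'joint_pos': array([-69.272,   7.239,  -2.319,  80.521,  -0.   ,  90.001]), 'qvel': array([-0.061, -0.062,  0.156, -0.04 ,  0.133,  0.079]), 'tau': array([  0.001, -43.691,  35.36 ,   0.014,   0.   ,  -0.   ]), 'position': array([ 185.736, -490.8  ,  303.209]), 'orientation': array([[ 0.935,  0.354, -0.   ],
       [ 0.354, -0.935,  0.001],
       [-0.   , -0.001, -1.   ]]), 'ft_force': array([ 0.451, -0.543, -0.57 ]), 'moment': array([ 0.007, -0.037, -0.017]), 'grip_force': 0.0, 'opening': 85.23724947824024}
```

View pics/top0.png

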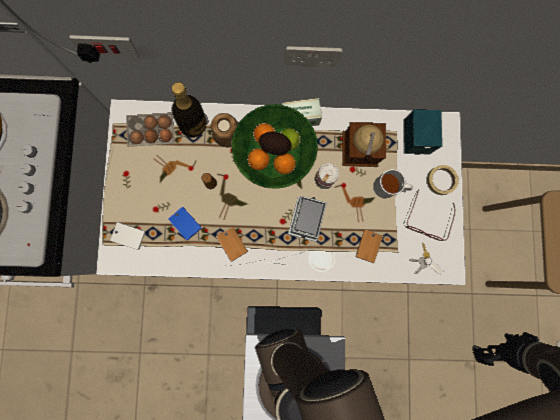

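View pics/scene0.png

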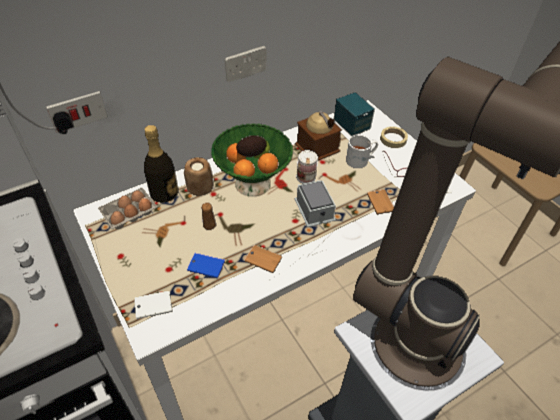

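The top view shows two wooden boards at about (232,245) and (369,245), on either side of the dispenser at (308,217). The look-alikes are blue at (184,223) and white at (126,235). Only the two brown ones fit "wooden". An enlarged crop should confirm this and give me corners.

```bash
python3 - <<'E'
import cv2
im=cv2.imread("pics/top0.png")
c=cv2.resize(im[190:270,208:398],None,fx=4.2,fy=4.2,interpolation=cv2.INTER_CUBIC)
a=cv2.resize(im[222:268,212:252],None,fx=10,fy=10,interpolation=cv2.INTER_CUBIC)
b=cv2.resize(im[222:268,350:390],None,fx=10,fy=10,interpolation=cv2.INTER_CUBIC)
for p in (a,b):
    for k in range(0,460,50):
        cv2.line(p,(0,k),(6,k),(0,0,255),1);cv2.line(p,(k,0),(k,6),(0,0,255),1)
cv2.imwrite("pics/ab.png",cv2.hconcat([a,b]))
d=cv2.resize(im[190:246,282:332],None,fx=10,fy=10,interpolation=cv2.INTER_CUBIC)
cv2.imwrite("pics/disp.png",d)
# wood masks
hsv=cv2.cvtColor(im,cv2.COLOR_BGR2HSV)
print(hsv[245,232],hsv[248,368])
m=cv2.inRange(hsv,(5,110,90),(18,255,255));m[:222]=0;m[270:]=0
n,l,s,ce=cv2.connectedComponentsWithStats(m)
for i in range(1,n):
    if s[i,4]>150:
        import numpy as np
        r=cv2.minAreaRect(np.argwhere(l==i)[:,::-1].astype(np.float32));print(s[i],ce[i],r,cv2.boxPoints(r).tolist())
E
```

```text
[ 15 162 175] [ 14 161 171]
[543 222  17  48 722] [551.94736842 244.79501385] ((550.9999389648438, 245.5), (46.99999237060547, 15.999998092651367), 90.0) [[542.9999389648438, 222.0], [558.9999389648438, 222.0], [558.9999389648438, 269.0], [542.9999389648438, 269.0]]
[201 225  88  36 692] [233.79046243 240.77023121] ((244.01339721679688, 243.04449462890625), (87.05059051513672, 34.66147994995117), 1.6846843957901) [[199.99740600585938, 259.088134765625], [201.01641845703125, 224.441650390625], [288.0293884277344, 227.0008544921875], [287.0103759765625, 261.6473388671875]]
[321 229  76  34 628] [367.12101911 244.25796178] ((358.3135986328125, 245.5232391357422), (75.54060363769531, 32.15830612182617), 1.6365771293640137) [[320.0994873046875, 260.5171203613281], [321.0179443359375, 228.3719482421875], [396.5277099609375, 230.52935791015625], [395.6092529296875, 262.6745300292969]]
```

View pics/ab.png

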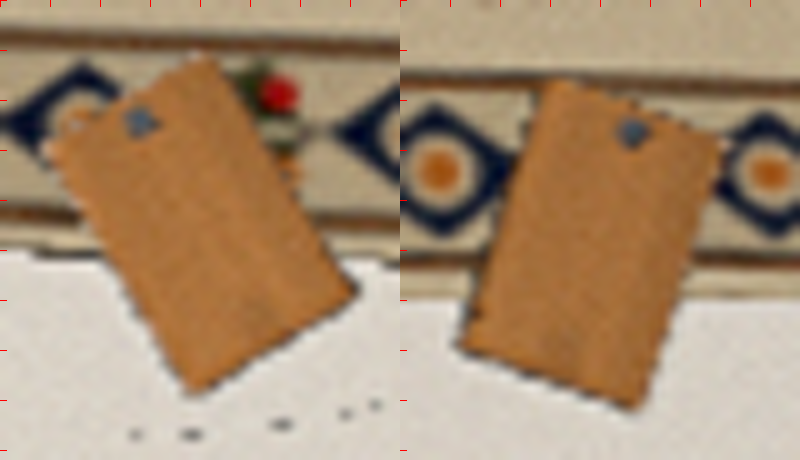

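View pics/disp.png

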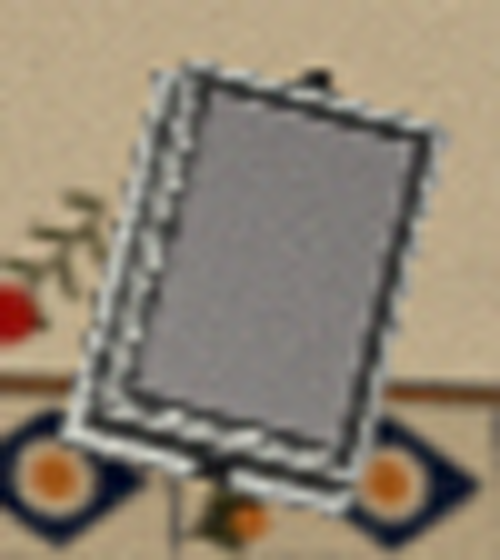

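The crop confirms two brown wooden boards with eyelets, and the casing with its plate (corners near (205,92), (410,145), (335,455), (135,390) in the crop). Next I turn corners into poses and check them against the known sizes.

```bash
cat >h.py <<'E'
import numpy as np,cv2
from cell import *
np.set_printoptions(suppress=True,precision=2)
def ray(d,uv,z):
    K=np.array(d["intrinsics"]);E=np.array(d["extrinsics"])
    v=E[:3,:3]@np.linalg.inv(K)@[uv[0],uv[1],1.];o=E[:3,3]
    return (o+v*(z-o[2])/v[2])[:2]
def quad(d,pts,off,z,s=10):
    P=np.array([ray(d,((x+.5)/s-.5+off[0],(y+.5)/s-.5+off[1]),z) for x,y in pts])
    L=[np.linalg.norm(P[i]-P[(i+1)%4]) for i in range(4)]
    e=(P[1]-P[0]+P[2]-P[3]) if L[0]>L[1] else (P[2]-P[1]+P[3]-P[0])
    print("c",P.mean(0),"sides",np.array(L),"ang",np.degrees(np.arctan2(e[1],e[0]))%180)
    return P
E
python3 - <<'E'
from h import *
d=get_image("top")
quad(d,[(208,52),(45,148),(192,398),(361,292)],(212,222),12)
quad(d,[(152,78),(328,143),(238,412),(58,347)],(350,222),12)
quad(d,[(203,90),(412,143),(337,460),(132,392)],(282,190),74)
quad(d,[(190,62),(445,128),(350,510),(65,435)],(282,190),70)
for n,uv in dict(jar=(326,177),mug=(390,184),shaker=(208,181)).items(): print(n,ray(d,uv,95))
E
```

```text
c [435.3  213.76] sides [61.02 93.99 63.9  92.64] ang 33.696345640281066
c [ 441.51 -233.32] sides [61.17 93.27 61.84 93.82] ang 161.03757757078915
c [524.39 -27.46] sides [ 67.73 102.8   67.09  98.  ] ang 167.80249493731463
c [520.96 -25.36] sides [ 83.06 124.55  91.74 124.6 ] ang 164.8719739514491
jar [647.86 -77.11]
mug [ 632.45 -277.87]
shaker [622.7  288.64]
```

```bash
cat >>h.py <<'E'
def proj(d,P):
    E=np.array(d["extrinsics"]);K=np.array(d["intrinsics"])
    q=(np.c_[P]-E[:3,3])@E[:3,:3]@K.T
    return q[:,:2]/q[:,2:]
def rect(c,a,L,W,z):
    a=np.radians(a);R=np.array([[np.cos(a),-np.sin(a)],[np.sin(a),np.cos(a)]])
    p=np.array([[L,W],[-L,W],[-L,-W],[L,-W]])/2@R.T+c
    return np.c_[p,np.full(4,z)]
def edge(d,Q,n=40):
    P=np.vstack([Q[i]+(Q[(i+1)%4]-Q[i])*np.linspace(.04,.96,n)[:,None] for i in range(4)])
    return proj(d,P)
def grads(d):
    g=cv2.GaussianBlur(d["frame"],(0,0),.8).astype(np.float32)
    return sum(np.hypot(cv2.Sobel(g[...,k],5,1,0),cv2.Sobel(g[...,k],5,0,1)) for k in range(3))
def fit(ds,Gs,outl,c0,a0):
    from scipy.optimize import minimize
    def f(v):
        s=0
        for d,G in zip(ds,Gs):
            for L,W,z in outl:
                p=edge(d,rect(v[:2],v[2],L,W,z)).astype(np.float32)
                s-=np.minimum(cv2.remap(G,p[None,:,0].copy(),p[None,:,1].copy(),1),300).mean()
        return s
    best=None
    for dx in(-4,0,4):
        for dy in(-4,0,4):
            for da in(-3,0,3):
                r=minimize(f,[c0[0]+dx,c0[1]+dy,a0+da],method="Nelder-Mead",options=dict(initial_simplex=np.array([c0[0]+dx,c0[1]+dy,a0+da])+np.array([[0,0,0],[3,0,0],[0,3,0],[0,0,2]])))
                if best is None or r.fun<best.fun: best=r
    return best.x,best.fun
E
python3 - <<'E'
from h import *
t,s=get_image("top"),get_image("scene");gt,gs=grads(t),grads(s)
B=[(96,64,12)];D=[(100,68,74),(118,86,70)];P=[(100,68,74)];O=[(118,86,70)]
res={}
for n,o,c,a in(("A",B,(435,214),33.7),("B",B,(441,-233),161),("D",D,(523,-27),167),("Dp",P,(523,-27),167),("Do",O,(523,-27),167)):
    for m,ds,gg in(("top",[t],[gt]),("scene",[s],[gs]),("both",[t,s],[gt,gs])):
        res[n,m]=fit(ds,gg,o,c,a);print(n,m,*res[n,m])
v=res["D","both"][0];ims=[]
for d in(t,s):
    f=d["frame"][:,:,::-1].copy();k=6
    c=proj(d,np.array([[v[0],v[1],70]]))[0].astype(int);x0,y0=c-[33,40]
    z=cv2.resize(f[y0:y0+80,x0:x0+66],None,fx=k,fy=k,interpolation=cv2.INTER_CUBIC)
    for L,W,h in D:
        q=(proj(d,rect(v[:2],v[2],L,W,h))-[x0,y0]+.5)*k
        cv2.polylines(z,[q.astype(np.int32)],True,(0,0,255),1)
    ims.append(z)
cv2.imwrite("pics/ov.png",cv2.hconcat(ims))
E
```

```text
A top [439.42 215.92  33.14] -290.6890563964844
A scene [434.22 215.72  31.78] -291.4584655761719
A both [434.94 215.03  32.11] -577.8131713867188
B top [ 445.55 -232.66  159.52] -292.0816650390625
B scene [ 439.8  -228.24  151.92] -293.24658203125
B both [ 441.57 -231.23  156.73] -579.1837158203125
D top [523.18 -25.49 166.25] -576.03369140625
D scene [527.65 -28.31 166.83] -580.90283203125
D both [524.   -26.5  166.82] -1118.4501953125
Dp top [523.38 -25.7  166.35] -281.22894287109375
Dp scene [527.03 -29.61 165.48] -295.5635681152344
Dp both [528.07 -28.24 166.84] -550.7457885742188
Do top [522.07 -24.52 168.1 ] -296.54241943359375
Do scene [523.82 -24.79 166.46] -299.9974060058594
Do both [523.25 -24.3  166.15] -595.1891479492188
```

View pics/ov.png

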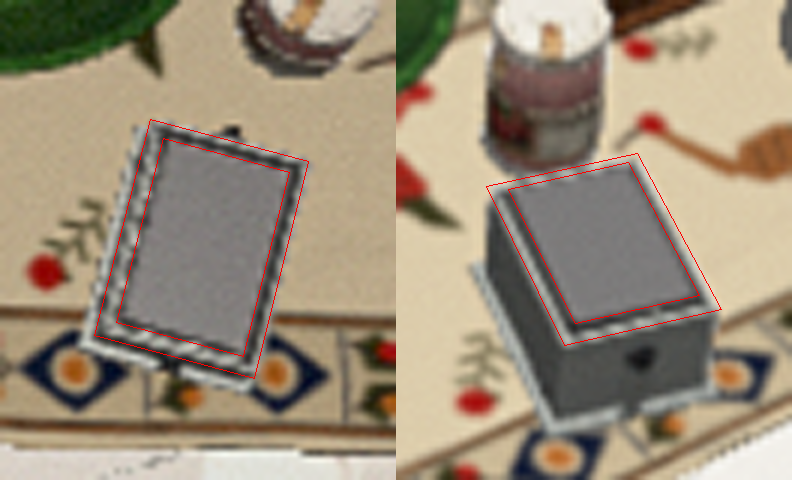

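The rims agree in both views: dispenser at (524,-26.5), 166.8° (same as -13.2°). Board A is at about (435.5,214.5), 33°; board B at about (442,-232), 160°. I start with B, using a small helper that only works out the distances.

```bash
cat >to.py <<'E'
import sys
from h import *
x,y,z,f=map(float,sys.argv[1:5]);o=get_obs();R=np.array(o["orientation"]);p=np.array(o["position"])
ph=np.degrees(np.arctan2(R[1,0],R[0,0]));a=np.radians(f)
T=np.array([[np.cos(a),np.sin(a),0],[np.sin(a),-np.cos(a),0],[0,0,-1]])
print("t",o["time_s"],"pos",p,"phi",ph,"F",np.array(o["ft_force"]),"open",o["opening"],"grip",o["grip_force"])
print("rotvec in tool",np.degrees(cv2.Rodrigues(R.T@T)[0].ravel()),"then shift",T.T@(np.array([x,y,z])-p))
E
python3 -m handwheel '{"motion":[[[0,0,10.2],[0,0,0],85],[[0,0,10.2],[0,0,0],85],[[0,0,10.2],[0,0,0],85],[[0,0,10.2],[0,0,0],85],[[0,0,0],[0,0,0],85]]}'
python3 to.py 442 -232 130 -20
```

```text
time_s: 0.88
position: [185.8, -491.0, 303.8]
orientation: [[0.94, -0.341, -0.0], [-0.341, -0.94, 0.0], [-0.0, -0.0, -1.0]]
ft_force: [1.0, 0.2, -0.5]
opening: 84.9
grip_force: 0.0
t 0.875 pos [ 185.8  -490.96  303.79] phi -19.961515041222736 F [ 0.99  0.24 -0.45] open 84.86284695807872 grip 0.0
rotvec in tool [-0.01  0.01  0.04] then shift [ 152.18 -330.97  173.79]
```

```bash
python3 -m handwheel '{"motion":[[[0,0,0],[19,-41.4,15],85],[[0,0,0],[19,-41.4,15],85],[[0,0,0],[19,-41.4,15],85],[[0,0,0],[19,-41.4,15],85],[[0,0,0],[19,-41.4,15],85],[[0,0,0],[19,-41.4,15],85],[[0,0,0],[19,-41.4,15],85],[[0,0,0],[19,-41.4,15],85],[[0,0,0],[0,0,0],85],[[0,0,0],[0,0,0],85]]}' 40
python3 to.py 442 -232 130 -20
python3 - <<'E'
from h import *
# overlay board B estimate and take close crop
t,s=get_image("top"),get_image("scene");ims=[]
for d in(t,s):
    k=6;x0,y0=proj(d,np.array([[442,-232,12]]))[0].astype(int)-[33,40]
    z=cv2.resize(d["frame"][y0:y0+80,x0:x0+66,::-1],None,fx=k,fy=k,interpolation=cv2.INTER_CUBIC)
    q=(proj(d,rect((442,-232),160,96,64,12))-[x0,y0]+.5)*k
    cv2.polylines(z,[q.astype(np.int32)],True,(0,0,255),1);ims.append(z)
cv2.imwrite("pics/b.png",cv2.hconcat(ims))
E
```

```text
time_s: 2.12
position: [442.2, -232.0, 183.9]
orientation: [[0.94, -0.341, -0.0], [-0.341, -0.94, -0.0], [-0.0, 0.0, -1.0]]
ft_force: [-0.2, -0.4, 0.2]
opening: 84.9
grip_force: 0.0
t 2.125 pos [ 442.15 -232.04  183.93] phi -19.924494580924677 F [-0.21 -0.39  0.18] open 84.9042257729424 grip 0.0
rotvec in tool [0.02 0.02 0.08] then shift [-0.16  0.01 53.93]
```

View pics/b.png

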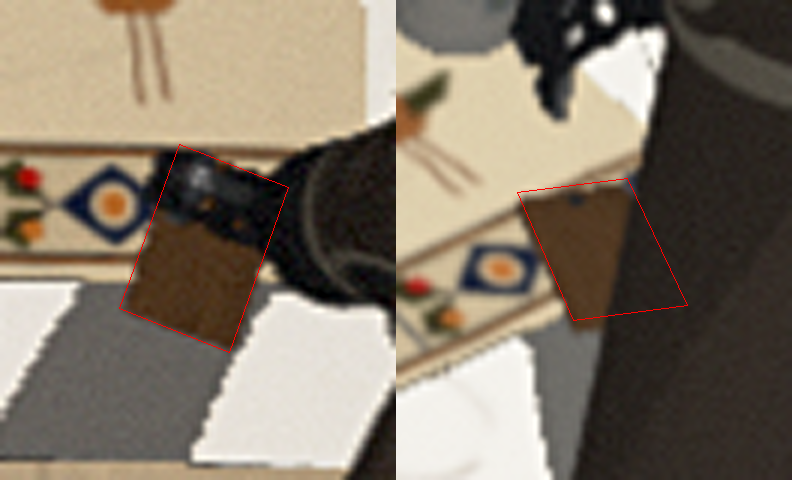

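The overlay fits board B in the top view; the scene view suggests it sits perhaps 1–2 mm nearer. I descend with the gripper open.

```bash
python3 -m handwheel '{"motion":[[[0,0,0],[-1,0,40],85],[[0,0,0],[0,0,40],85],[[0,0,0],[0,0,20],85],[[0,0,0],[0,0,6],85],[[0,0,0],[0,0,4],85],[[0,0,0],[0,0,4],85],[[0,0,0],[0,0,0],85]]}' 
python3 to.py 442 -232 70 -20
```

```text
time_s: 3.1
position: [441.5, -231.9, 70.3]
orientation: [[0.939, -0.343, 0.001], [-0.343, -0.939, -0.0], [0.001, 0.0, -1.0]]
ft_force: [0.5, 1.4, 0.6]
opening: 84.9
grip_force: 0.0
t 3.1 pos [ 441.52 -231.92   70.33] phi -20.07188365871147 F [0.46 1.39 0.56] open 84.88157188870997 grip 0.0
rotvec in tool [ 0.01 -0.04 -0.07] then shift [ 0.48 -0.09  0.33]
```

No contact yet at TCP 70, as the linkage model predicts. I close gently.

```bash
python3 -m handwheel '{"motion":[[[0,0,0],[0,0,0],70],[[0,0,0],[0,0,0],62],[[0,0,0],[0,0,0],58],[[0,0,0],[0,0,0],58],[[0,0,0],[0,0,0],58],[[0,0,0],[0,0,0],58]]}' 30
python3 to.py 442 -232 70 -20
```

```text
time_s: 3.85
position: [441.6, -231.9, 70.7]
orientation: [[0.939, -0.343, 0.001], [-0.343, -0.939, -0.001], [0.001, 0.0, -1.0]]
ft_force: [-1.2, 0.1, 5.0]
opening: 63.2
grip_force: 33.1
t 3.85 pos [ 441.58 -231.91   70.67] phi -20.06270748814476 F [-1.19  0.07  4.97] open 63.153582970376725 grip 33.1215763092041
rotvec in tool [ 0.02 -0.06 -0.06] then shift [ 0.43 -0.06  0.67]
```

```bash
python3 -m handwheel '{"motion":[[[0,0,0],[0,0,-5],58],[[0,0,0],[0,0,-15],58],[[0,0,0],[0,0,-30],58],[[0,0,0],[0,0,-35],58],[[0,0,-3.5],[0,0,-30],58],[[0,0,-3.4],[0,0,-15],58],[[0,0,0],[0,0,0],58],[[0,0,0],[0,0,0],58]]}'
python3 to.py 524 -26.5 160 -13.2
```

```text
time_s: 4.85
position: [441.1, -231.6, 199.5]
orientation: [[0.973, -0.229, -0.001], [-0.229, -0.973, 0.0], [-0.001, -0.0, -1.0]]
ft_force: [-0.1, -0.1, -0.9]
opening: 63.0
grip_force: 33.2
t 4.85 pos [ 441.06 -231.58  199.53] phi -13.224049657843569 F [-0.11 -0.09 -0.94] open 63.03164262251668 grip 33.238272070884705
rotvec in tool [-0.01  0.03 -0.02] then shift [  33.92 -218.6    39.53]
```

Grip is secure. I move over the dispenser, underside at about 91 mm, and check in both views.

```bash
python3 -m handwheel '{"motion":[[[0,0,0],[3.9,-20.6,0],58],[[0,0,0],[5,-33,0],58],[[0,0,0],[5,-33,0],58],[[0,0,0],[5,-33,0],58],[[0,0,0],[5,-33,0],58],[[0,0,0],[5,-33,0],58],[[0,0,0],[5,-33,19],58],[[0,0,0],[0,0,20],58],[[0,0,0],[0,0,0],58],[[0,0,0],[0,0,0],58]]}'
python3 to.py 524 -26.5 144.5 -13.2
python3 - <<'E'
from h import *
t,s=get_image("top"),get_image("scene");ims=[]
z0=get_obs()["position"][2]-70.3
for d in(t,s):
    k=6;x0,y0=proj(d,np.array([[524,-26.5,80]]))[0].astype(int)-[33,40]
    z=cv2.resize(d["frame"][y0:y0+80,x0:x0+66,::-1],None,fx=k,fy=k,interpolation=cv2.INTER_CUBIC)
    for h,L,W,c in((z0+12,96,64,(0,0,255)),(z0,96,64,(0,0,255)),(70,118,86,(255,0,0))):
        q=(proj(d,rect((524,-26.5),166.8,L,W,h))-[x0,y0]+.5)*k
        cv2.polylines(z,[q.astype(np.int32)],True,c,1)
    ims.append(cv2.convertScaleAbs(z,alpha=1.4))
cv2.imwrite("pics/b2.png",cv2.hconcat(ims))
E
```

```text
time_s: 6.1
position: [513.2, -75.2, 162.6]
orientation: [[0.987, -0.16, 0.006], [-0.16, -0.986, 0.037], [-0.0, -0.038, -0.999]]
ft_force: [-0.8, -0.1, 0.2]
opening: 62.5
grip_force: 33.2
t 6.1 pos [513.2  -75.23 162.55] phi -9.197439286751813 F [-0.76 -0.07  0.18] open 62.49140498496066 grip 33.22124898433685
rotvec in tool [-2.16  0.08  4.  ] then shift [ -0.62 -49.9   18.05]
```

View pics/b2.png

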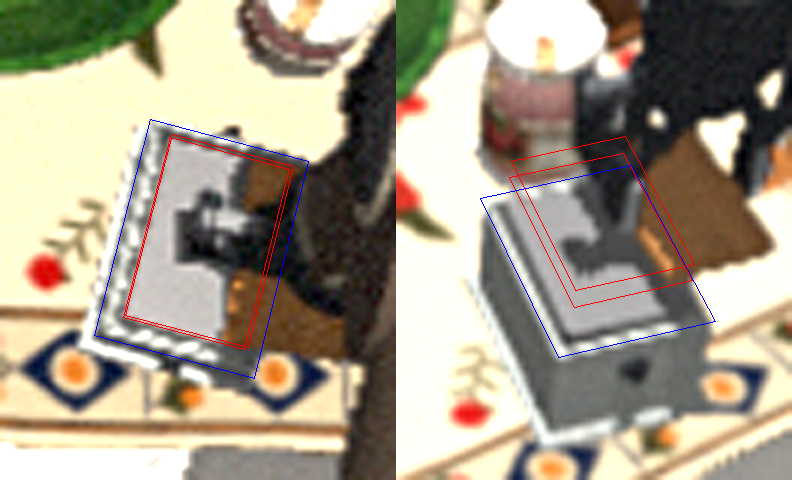

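The move stopped 50 mm short with the wrist twisted, although the wrist force is small. Something may be touching farther up the arm, so I look before moving on.

```bash
python3 - <<'E'
from h import *
o=get_obs()
for k in("time_s","joint_pos","qvel","tau","position","moment","ft_force"):print(k,np.array(o[k]))
s=get_image("scene")["frame"];t=get_image("top")["frame"]
a=cv2.convertScaleAbs(np.hstack([s[60:360,180:560],t[60:360,180:560]]),alpha=1.5)[:,:,::-1]
cv2.imwrite("pics/look.png",cv2.resize(a,(800,316),interpolation=cv2.INTER_AREA) if False else cv2.resize(a[:,:],(800,int(300*800/760))))
E
```

```text
time_s 6.2
joint_pos [ -9.26   8.71 -18.41  62.83   2.16 179.94]
qvel [ 0.14 -0.12 -0.07 -0.16 -0.06  0.15]
tau [  0.03 -43.7   33.8    0.02   0.13  -0.  ]
position [513.44 -75.22 162.98]
moment [-0.04 -0.03 -0.02]
ft_force [ 0.3  -0.47 -1.11]
```

View pics/look.png

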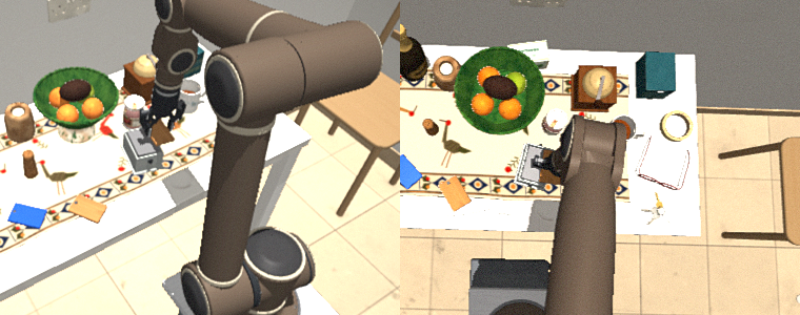

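Joint 6 is at its 180° limit, so there was no collision. For the dispenser I need the other half-turn (φ=166.8°, joint 6 near 10°). I lift and turn back through 180°; the board is the same either way round.

```bash
python3 -m handwheel '{"motion":[[[0,0,-10],[0,0,-25],58],[[0,0,-10],[0,0,-25],58],[[0,0,-10],[0,0,0],58],[[0,0,-10],[0,0,0],58],[[0,0,-10],[0,0,0],58],[[0,0,-10],[0,0,0],58],[[0,0,-10],[0,0,0],58],[[0,0,-10],[0,0,0],58],[[0,0,-10],[0,0,0],58],[[0,0,0],[0,0,0],58]]}'
python3 to.py 524 -26.5 160 166.8
```

```text
time_s: 7.55
position: [512.8, -76.8, 212.5]
orientation: [[0.161, 0.987, 0.006], [0.986, -0.161, 0.037], [0.038, 0.0, -0.999]]
ft_force: [0.3, 0.2, -0.9]
opening: 62.7
grip_force: 33.2
t 7.55 pos [512.81 -76.78 212.49] phi 80.71654887759206 F [ 0.27  0.25 -0.93] open 62.6670919079968 grip 33.23754072189331
rotvec in tool [  1.64  -1.73 -86.07] then shift [ 0.59 51.5  52.49]
```

```bash
python3 -m handwheel '{"motion":[[[0,0,-9.6],[0,0,0],58],[[0,0,-9.6],[0,0,0],58],[[0,0,-9.6],[0,0,0],58],[[0,0,-9.6],[0,0,0],58],[[0,0,-9.6],[0,0,0],58],[[0,0,-9.6],[0,0,0],58],[[0,0,-9.6],[0,0,0],58],[[0,0,-9.6],[0,0,0],58],[[0,0,-9.3],[0,0,0],58],[[0,0,0],[0,0,0],58]]}'
python3 to.py 524 -26.5 160 166.8
```

```text
time_s: 8.8
position: [512.8, -76.8, 212.3]
orientation: [[-0.973, 0.23, 0.006], [0.23, 0.972, 0.037], [0.003, 0.038, -0.999]]
ft_force: [-0.6, 0.0, -1.1]
opening: 63.1
grip_force: 33.2
t 8.8 pos [512.76 -76.76 212.28] phi 166.67452875337705 F [-0.55  0.03 -1.14] open 63.06091193110111 grip 33.236276507377625
rotvec in tool [ 2.15 -0.15 -0.13] then shift [ 0.54 51.49 52.28]
```

```bash
python3 -m handwheel '{"motion":[[[2.15,-0.1,-0.1],[0,0,0],58],[[0,0,0],[0.5,17,0],58],[[0,0,0],[0,17,0],58],[[0,0,0],[0,17.5,0],58],[[0,0,0],[0,0,26],58],[[0,0,0],[0,0,26],58],[[0,0,0],[0,0,0],58],[[0,0,0],[0,0,0],58],[[0,0,0],[0,0,0],58]]}'
python3 to.py 524 -26.5 144.5 166.8
python3 - <<'E'
from h import *
t,s=get_image("top"),get_image("scene");ims=[]
o=get_obs();z0=o["position"][2]-70.3
for d in(t,s):
    k=6;x0,y0=proj(d,np.array([[524,-26.5,80]]))[0].astype(int)-[33,40]
    z=cv2.resize(d["frame"][y0:y0+80,x0:x0+66,::-1],None,fx=k,fy=k,interpolation=cv2.INTER_CUBIC)
    for h,L,W,c in((z0+12,96,64,(0,0,255)),(z0,96,64,(0,0,255)),(70,118,86,(255,0,0))):
        q=(proj(d,rect(o["position"][:2],166.8,L,W,h))-[x0,y0]+.5)*k
        cv2.polylines(z,[q.astype(np.int32)],True,c,1)
    ims.append(cv2.convertScaleAbs(z,alpha=1.4))
cv2.imwrite("pics/b3.png",cv2.hconcat(ims))
E
```

```text
time_s: 9.93
position: [524.4, -26.2, 161.3]
orientation: [[-0.974, 0.224, 0.001], [0.224, 0.974, 0.0], [-0.001, 0.0, -1.0]]
ft_force: [0.6, -0.3, -0.7]
opening: 62.9
grip_force: 33.3
t 9.925 pos [524.43 -26.25 161.28] phi 167.02867341935783 F [ 0.55 -0.34 -0.65] open 62.93041142554813 grip 33.266499638557434
rotvec in tool [0.02 0.04 0.23] then shift [ 0.36 -0.34 16.78]
```

View pics/b3.png

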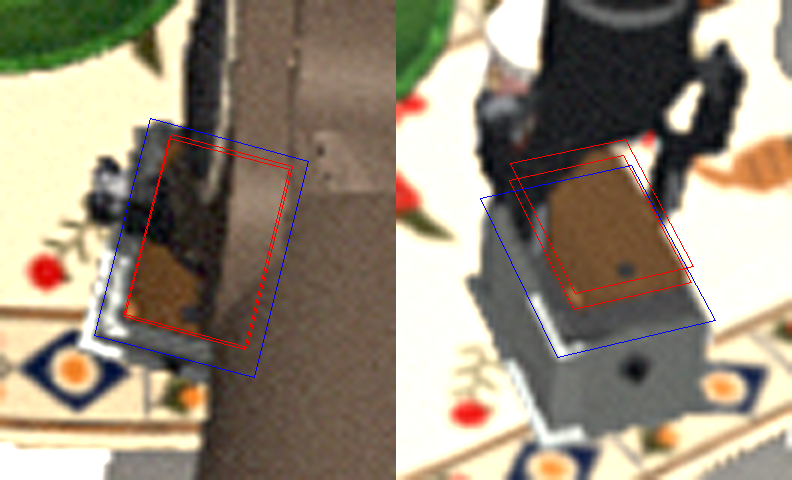

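Board B matches the overlay within about 2 mm in both views. I lower it onto the plate.

```bash
python3 -m handwheel '{"motion":[[[0,0,0.2],[0.3,-0.3,8],58],[[0,0,0],[0,0,6],58],[[0,0,0],[0,0,1.5],58],[[0,0,0],[0,0,0],58],[[0,0,0],[0,0,0],58]]}'
python3 to.py 524 -26.5 144.5 166.8
python3 -m handwheel '{"motion":[[[0,0,0],[0,0,0.7],58],[[0,0,0],[0,0,0],58]]}'
```

```text
time_s: 10.65
position: [523.2, -26.6, 144.7]
orientation: [[-0.974, 0.228, -0.001], [0.228, 0.974, 0.0], [0.001, -0.0, -1.0]]
ft_force: [-1.8, -0.5, 3.1]
opening: 63.2
grip_force: 33.6
t 10.65 pos [523.18 -26.63 144.7 ] phi 166.8277555051061 F [-1.75 -0.47  3.08] open 63.197455267875625 grip 33.63709509372711
rotvec in tool [-0.   -0.08  0.03] then shift [-0.76  0.32  0.2 ]
time_s: 10.9
position: [523.2, -26.6, 143.9]
orientation: [[-0.974, 0.228, -0.001], [0.228, 0.974, 0.0], [0.001, -0.0, -1.0]]
ft_force: [-3.2, -1.0, 4.1]
opening: 62.9
grip_force: 33.7
```

Contact reached at the expected height. Release, then lift clear.

```bash
python3 -m handwheel '{"motion":[[[0,0,0],[0,0,0],68],[[0,0,0],[0,0,0],75],[[0,0,0],[0,0,0],85],[[0,0,0],[0,0,0],85],[[0,0,0],[0,0,-15],85],[[0,0,0],[0,0,-40],85],[[0,0,0],[0,0,-40],85],[[0,0,0],[0,0,0],85]]}'
python3 to.py 435.5 214.5 140 213.2
```

```text
time_s: 11.9
position: [525.1, -26.7, 243.4]
orientation: [[-0.974, 0.228, 0.006], [0.228, 0.974, -0.0], [-0.006, 0.001, -1.0]]
ft_force: [0.7, -1.3, 0.3]
opening: 85.2
grip_force: 0.0
t 11.9 pos [525.07 -26.68 243.39] phi 166.83237949829513 F [ 0.71 -1.35  0.31] open 85.21415876698101 grip 0.0
rotvec in tool [ -0.07   0.35 -46.37] then shift [-57.11 250.86 103.39]
```

```bash
python3 -m handwheel '{"motion":[[[0,0,-9.3],[0,0,0],85],[[0,0,-9.3],[0,0,0],85],[[0,0,-9.3],[0,0,0],85],[[0,0,-9.3],[0,0,0],85],[[0,0,-9.2],[0,0,0],85],[[0,0,0],[-14.3,62.5,0],85],[[0,0,0],[0,0,0],85]]}'
python3 to.py 435.5 214.5 140 213.2
python3 - <<'E'
from h import *
t,s=get_image("top"),get_image("scene")
cv2.imwrite("pics/t5.png",t["frame"][:,:,::-1]);cv2.imwrite("pics/s5.png",s["frame"][:,:,::-1])
gt,gs=grads(t),grads(s)
for m,ds,gg in(("top",[t],[gt]),("scene",[s],[gs])):
    print("A",m,*fit(ds,gg,[(96,64,12)],(435.5,214.5),33.2),"Bplaced",*fit(ds,gg,[(96,64,86)],(524,-26.5),166.8))
E
```

```text
time_s: 12.78
position: [500.4, 34.3, 238.8]
orientation: [[-0.834, -0.551, -0.002], [-0.551, 0.834, 0.001], [0.001, 0.002, -1.0]]
ft_force: [-0.3, -0.2, 1.1]
opening: 85.0
grip_force: 0.0
t 12.775 pos [500.42  34.28 238.78] phi -146.54928991596387 F [-0.34 -0.17  1.09] open 84.96136159066664 grip 0.0
rotvec in tool [ 0.11 -0.07  0.25] then shift [-44.36 186.35  98.78]
A top [439.33 216.16  33.2 ] -292.2905578613281 Bplaced [657.99  64.63  24.7 ] -172.89627075195312
A scene [434.23 215.8   32.17] -292.58905029296875 Bplaced [514.11 -18.31 167.37] -246.38125610351562
```

```bash
python3 -m handwheel '{"motion":[[[0,0,0.2],[-11.3,47,0],85],[[0,0,0],[-11.3,47,0],85],[[0,0,0],[-11.3,47,0],85],[[0,0,0],[-11.3,46,30],85],[[0,0,0],[0,0,50],85],[[0,0,0],[0,0,40],85],[[0,0,0],[0,0,0],85],[[0,0,0],[0,0,0],85]]}'
python3 to.py 436 215.2 70 213.2
```

```text
time_s: 13.88
position: [438.5, 213.2, 120.4]
orientation: [[-0.839, -0.544, 0.0], [-0.544, 0.839, 0.001], [-0.001, 0.001, -1.0]]
ft_force: [0.0, -0.4, 0.5]
opening: 84.9
grip_force: 0.0
t 13.875 pos [438.49 213.17 120.37] phi -147.03611458120798 F [ 0.03 -0.42  0.5 ] open 84.87698652866258 grip 0.0
rotvec in tool [ 0.03  0.04 -0.24] then shift [ 0.97  3.07 50.37]
```

```bash
python3 -m handwheel '{"motion":[[[0,0,-0.2],[1,3,24],85],[[0,0,0],[0,0,16],85],[[0,0,0],[0,0,6],85],[[0,0,0],[0,0,4],85],[[0,0,0],[0,0,0],85],[[0,0,0],[0,0,0],70],[[0,0,0],[0,0,0],62],[[0,0,0],[0,0,0],58],[[0,0,0],[0,0,0],58],[[0,0,0],[0,0,0],58]]}' 30
python3 to.py 436 215.2 70 213.2
python3 -m handwheel '{"motion":[[[0,0,0],[0,0,0],58],[[0,0,0],[0,0,0],58]]}' 30
```

```text
time_s: 15.12
position: [435.2, 215.5, 69.7]
orientation: [[-0.836, -0.548, -0.0], [-0.548, 0.836, 0.001], [-0.0, 0.001, -1.0]]
ft_force: [-1.2, -1.5, 6.7]
opening: 63.3
grip_force: 33.5
t 15.125 pos [435.18 215.51  69.73] phi -146.76817706525594 F [-1.24 -1.47  6.74] open 63.319612468769115 grip 33.48325788974762
rotvec in tool [0.04 0.02 0.03] then shift [-0.51 -0.71 -0.27]
time_s: 15.38
position: [435.2, 215.5, 69.7]
orientation: [[-0.836, -0.548, -0.0], [-0.548, 0.836, 0.001], [-0.0, 0.001, -1.0]]
ft_force: [-1.3, -0.4, 5.7]
opening: 63.2
grip_force: 33.5
```

```bash
python3 -m handwheel '{"motion":[[[0,0,0],[0,0,-5],58],[[0,0,0],[0,0,-15],58],[[0,0,0],[0,0,-35],58],[[0,0,0],[0,0,-40],58],[[0,0,9.3],[0,0,-35],58],[[0,0,9.3],[0,0,0],58],[[0,0,9.3],[0,0,0],58],[[0,0,9.3],[0,0,0],58],[[0,0,9.2],[0,0,0],58],[[0,0,0],[0,0,0],58]]}'
python3 to.py 524 -26.5 180 166.8
```

```text
time_s: 16.62
position: [435.0, 215.4, 199.8]
orientation: [[-0.974, 0.226, -0.001], [0.226, 0.974, 0.001], [0.001, 0.0, -1.0]]
ft_force: [-0.1, 0.4, -1.2]
opening: 63.1
grip_force: 33.2
t 16.625 pos [435.03 215.35 199.77] phi 166.93315973862727 F [-0.05  0.37 -1.2 ] open 63.05013135477909 grip 33.21998655796051
rotvec in tool [ 0.03 -0.04  0.13] then shift [-141.84 -215.15   19.77]
```

```bash
python3 -m handwheel '{"motion":[[[0,0,0.1],[-16.8,-20.1,0],58],[[0,0,0],[-25,-39,0],58],[[0,0,0],[-25,-39,0],58],[[0,0,0],[-25,-39,0],58],[[0,0,0],[-25,-39,0],58],[[0,0,0],[-25,-39,10],58],[[0,0,0],[0,0,10],58],[[0,0,0],[0,0,0],58],[[0,0,0],[0,0,0],58]]}'
python3 to.py 524 -26.5 165 166.8
```

```text
time_s: 17.75
position: [523.4, -25.6, 179.2]
orientation: [[-0.974, 0.227, -0.001], [0.227, 0.974, 0.001], [0.001, 0.0, -1.0]]
ft_force: [-0.3, -0.2, -0.4]
opening: 63.0
grip_force: 33.3
t 17.75 pos [523.44 -25.58 179.21] phi 166.8612762841983 F [-0.33 -0.19 -0.36] open 63.04527959080824 grip 33.271790742874146
rotvec in tool [ 0.02 -0.06  0.06] then shift [-0.76 -0.77 14.21]
```

```bash
python3 -m handwheel '{"motion":[[[0,0,0],[-0.3,-0.7,12],58],[[0,0,0],[0,0,8],58],[[0,0,0],[0,0,2],58],[[0,0,0],[0,0,1.3],58],[[0,0,0],[0,0,0],58],[[0,0,0],[0,0,0],58]]}'
python3 to.py 524 -26.5 155.5 166.8
```

```text
time_s: 18.5
position: [524.0, -27.3, 155.7]
orientation: [[-0.973, 0.23, -0.0], [0.23, 0.973, 0.0], [0.001, 0.0, -1.0]]
ft_force: [0.4, 0.0, 1.0]
opening: 62.9
grip_force: 33.4
t 18.5 pos [524.02 -27.34 155.74] phi 166.73208613231694 F [0.37 0.   0.99] open 62.89614654422203 grip 33.445866107940674
rotvec in tool [ 0.01 -0.03 -0.07] then shift [0.21 0.81 0.24]
```

```bash
python3 -m handwheel '{"motion":[[[0,0,0],[-0.3,0.5,0.7],58],[[0,0,0],[0,0,0.5],58],[[0,0,0],[0,0,0],58]]}'
python3 to.py 523.5 -26.6 155.5 166.8
```

```text
time_s: 18.88
position: [524.2, -27.2, 154.4]
orientation: [[-0.973, 0.23, -0.001], [0.23, 0.973, -0.0], [0.001, -0.001, -1.0]]
ft_force: [-1.2, -1.4, 3.7]
opening: 63.1
grip_force: 33.7
t 18.875 pos [524.23 -27.16 154.44] phi 166.71495226034412 F [-1.22 -1.38  3.65] open 63.147139703918675 grip 33.70048999786377
rotvec in tool [-0.03 -0.05 -0.09] then shift [ 0.84  0.38 -1.06]
```

```bash
python3 -m handwheel '{"motion":[[[0,0,0],[0,0,0],68],[[0,0,0],[0,0,0],75],[[0,0,0],[0,0,0],85],[[0,0,0],[0,0,0],85],[[0,0,0],[0,0,-15],85],[[0,0,0],[0,0,-40],85],[[0,0,0],[0,0,-40],85],[[0,0,0],[-30,40,0],85],[[0,0,0],[-20,60,0],85],[[0,0,0],[0,0,0],85]]}'
python3 to.py 523.5 -26.6 155.5 166.8
python3 - <<'E'
from h import *
t,s=get_image("top"),get_image("scene");ims=[]
gt,gs=grads(t),grads(s)
for m,ds,gg in(("top",[t],[gt]),("scene",[s],[gs])): print(m,*fit(ds,gg,[(96,64,98)],(524,-26.5),166.8))
for d in(t,s):
    k=6;x0,y0=proj(d,np.array([[524,-26.5,80]]))[0].astype(int)-[33,40]
    z=cv2.resize(d["frame"][y0:y0+80,x0:x0+66,::-1],None,fx=k,fy=k,interpolation=cv2.INTER_CUBIC)
    for h,L,W,c in((98,96,64,(0,0,255)),(70,118,86,(255,0,0))):
        q=(proj(d,rect((524,-26.5),166.8,L,W,h))-[x0,y0]+.5)*k
        cv2.polylines(z,[q.astype(np.int32)],True,c,1)
    ims.append(cv2.convertScaleAbs(z,alpha=1.4))
cv2.imwrite("pics/b4.png",cv2.hconcat(ims))
E
```

```text
time_s: 20.12
position: [597.3, 61.3, 249.6]
orientation: [[-0.974, 0.226, -0.0], [0.226, 0.974, 0.001], [0.0, 0.001, -1.0]]
ft_force: [-0.1, -0.2, -0.1]
opening: 85.2
grip_force: 0.0
t 20.125 pos [597.25  61.32 249.56] phi 166.95733099566047 F [-0.09 -0.23 -0.11] open 85.21681054618723 grip 0.0
rotvec in tool [ 0.06 -0.02  0.16] then shift [  51.73 -102.44   94.06]
top [ 577.52 -109.13  167.97] -173.6721954345703
scene [523.28 -17.9  166.91] -230.39892578125
```

View pics/b4.png

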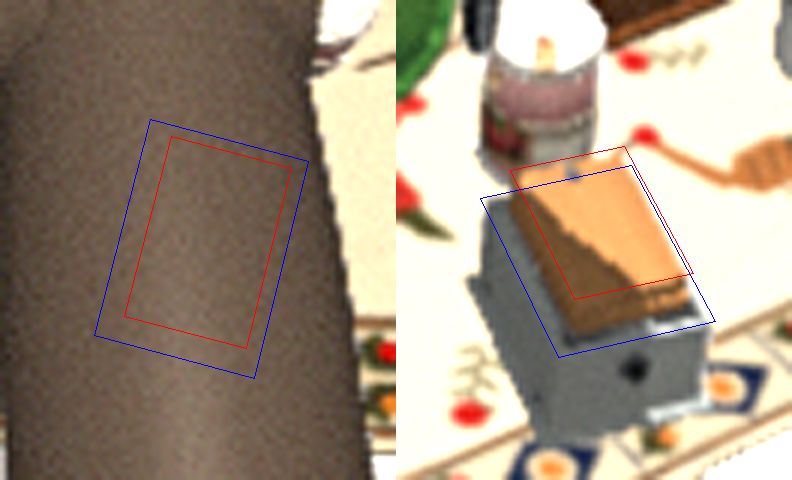

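The pile sits squarely in the scene view. Next I close the fingers, centre over the pile and come down slowly.

```bash
python3 -m handwheel '{"motion":[[[0,0,0.1],[17,-34,0],40],[[0,0,0],[17,-34,0],0],[[0,0,0],[17.5,-34.4,0],0],[[0,0,0],[0,0,0],0],[[0,0,0],[0,0,25],0],[[0,0,0],[0,0,25],0],[[0,0,0],[0,0,15],0],[[0,0,0],[0,0,0],0],[[0,0,0],[0,0,0],0]]}' 40
python3 to.py 523.6 -26.8 171 166.8
```

```text
time_s: 21.35
position: [522.2, -29.4, 185.2]
orientation: [[-0.973, 0.231, 0.0], [0.231, 0.973, 0.0], [-0.0, 0.0, -1.0]]
ft_force: [-0.7, -0.1, -0.4]
opening: -0.2
grip_force: 0.0
t 21.35 pos [522.2  -29.41 185.25] phi 166.63330231312224 F [-0.75 -0.07 -0.41] open -0.21997712013078097 grip 0.0
rotvec in tool [ 0.02  0.   -0.17] then shift [-0.77  2.86 14.25]
```

```bash
python3 -m handwheel '{"motion":[[[0,0,-0.2],[-0.8,2.8,8],0],[[0,0,0],[0,0,4],0],[[0,0,0],[0,0,0],0],[[0,0,0],[0,0,0],0]]}'
python3 -m handwheel '{"motion":[[[0,0,0],[0,0,1.5],0],[[0,0,0],[0,0,0],0]]}'
python3 -m handwheel '{"motion":[[[0,0,0],[0,0,1.5],0],[[0,0,0],[0,0,0],0]]}'
python3 -m handwheel '{"motion":[[[0,0,0],[0,0,1.5],0],[[0,0,0],[0,0,0],0]]}'
python3 to.py 523.6 -26.8 139 166.8
```

```text
time_s: 21.85
position: [523.1, -26.9, 172.4]
orientation: [[-0.974, 0.228, -0.001], [0.228, 0.974, 0.0], [0.001, 0.0, -1.0]]
ft_force: [-0.4, -0.4, -0.4]
opening: 0.6
grip_force: 0.0
time_s: 22.1
position: [523.1, -26.9, 170.8]
orientation: [[-0.974, 0.228, -0.001], [0.228, 0.974, 0.0], [0.001, 0.0, -1.0]]
ft_force: [-0.3, -0.2, 0.4]
opening: 0.1
grip_force: 0.0
time_s: 22.35
position: [523.2, -26.9, 169.6]
orientation: [[-0.974, 0.228, -0.001], [0.228, 0.974, 0.0], [0.001, 0.0, -1.0]]
ft_force: [-1.6, -0.4, 3.1]
opening: 0.2
grip_force: 1.5
time_s: 22.6
position: [523.2, -26.9, 167.9]
orientation: [[-0.974, 0.228, -0.001], [0.228, 0.974, 0.0], [0.001, 0.0, -1.0]]
ft_force: [-0.7, 0.3, 4.0]
opening: 0.0
grip_force: 1.6
t 22.6 pos [523.15 -26.9  167.86] phi 166.83102492693524 F [-0.67  0.25  3.98] open 0.034272080478089946 grip 1.6409865394234657
rotvec in tool [ 0.   -0.05  0.03] then shift [-0.41  0.2  28.86]
```

Contact came at TCP ≈170.5 and the force fits the spring. I press down to TCP ≈138.8.

```bash
python3 -m handwheel '{"motion":[[[0,0,0],[0,0,4],0],[[0,0,0],[0,0,4],0],[[0,0,0],[0,0,4],0],[[0,0,0],[0,0,4],0],[[0,0,0],[0,0,4],0],[[0,0,0],[0,0,4],0],[[0,0,0],[0,0,3],0],[[0,0,0],[0,0,2],0],[[0,0,0],[0,0,0],0],[[0,0,0],[0,0,0],0]]}'
python3 -m handwheel '{"motion":[[[0,0,0],[0,0,0],0],[[0,0,0],[0,0,0],0],[[0,0,0],[0,0,0],0]]}'
python3 to.py 523.6 -26.8 138.8 166.8
python3 - <<'E'
from h import *
s=get_image("scene");g=[grads(s)]
v=rect((523.8,-26.5),166.8,96,64,66)
x0,y0=proj(s,np.array([[524,-26.5,80]]))[0].astype(int)-[33,40]
cv2.imwrite("pics/end.png",s["frame"][:,:,::-1])
E
```

```text
time_s: 23.85
position: [523.2, -26.9, 139.3]
orientation: [[-0.974, 0.228, -0.0], [0.228, 0.974, 0.0], [0.0, 0.0, -1.0]]
ft_force: [-2.1, 0.8, 7.9]
opening: -0.4
grip_force: 4.5
time_s: 24.22
position: [523.2, -26.9, 139.2]
orientation: [[-0.974, 0.228, -0.0], [0.228, 0.974, 0.0], [0.001, 0.0, -1.0]]
ft_force: [-3.3, 0.5, 9.3]
opening: -0.3
grip_force: 4.5
t 24.225 pos [523.2  -26.91 139.25] phi 166.8270599100259 F [-3.28  0.54  9.3 ] open -0.3206834763685951 grip 4.496544422727311
rotvec in tool [ 0.01 -0.03  0.03] then shift [-0.37  0.2   0.45]
```

Carrier travel is about 31.5 mm. The force is 9.3 N, against about 10 N predicted from the spring less the boards' weight, so nothing is jammed. I hand in while still holding.

```bash
python3 -c "
from cell import *
print(job_done())"
```

```text
the job is handed in; nothing more can be done
None
```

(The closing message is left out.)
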